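# Load the last ceramic plate into the firing rack

## Task

Load the last tall ceramic plate from the grey cassette into the firing rack. In the cassette it can only be taken by its faces, and between the closely spaced plates of the rack there is room only for a hold on its side edges, so stand it upright in the single-plate steel stand, let go, and take it again the other way. Then lower it, without dropping it, into the rack's one empty slot until it stands on the rack's floor, and let go, leaving the short square plate in the cassette, the racked plates and the things around in place.

Things in the scene. Friction and masses are not known exactly. Their poses are not given: they have to be found in the camera images.
- plate_center (a point): the loose full-size white ceramic plate to be moved: 64 mm wide (x), 5 mm thick (y), 100 mm high (z), 85 to 170 g; point at its centre, 50 mm above its lower edge. It starts upright in an outer groove of the cassette, its top 10 mm above the cheeks, which cover its side edges: there it can only be taken by its broad faces, from above
- plate_foot (a point): the middle of the same plate's lower edge (50 mm below its centre), same axes
- cassette: grey storage cassette, fixed, 124 mm (y) x 86 mm (x), open at front, back and top; origin on the worktop under its middle. Cheeks 98 mm high with upright grooves, 8.4 mm wide, at y = -40, 0 (empty) and +40 mm, floor 8 mm above the worktop; they cover the outer 4 mm of each side of a plate and leave 56 mm clear between them for fingers
- short_plate_center (a point): the other loose plate in the cassette, a white ceramic square, 64 mm wide (x), 5 mm thick (y), only 64 mm high; point at its centre, 32 mm above its lower edge. It stays in the cassette
- stand_slot (a point): single-plate stand, fixed: steel base 72 (x) x 56 mm (y), with four upright round-ended rods (6.5 mm thick, 45 mm high above the base) at x = -18 and +18 mm that leave one slot 7.5 mm wide along x. Point in the middle of the slot on the base, 8 mm above the worktop, where a plate's lower edge stands; a plate's side edges stay free. z up
- rack: steel firing rack, fixed, base 90 mm (x) x 100 mm (y), floor 8 mm above the worktop; origin on the worktop under its middle. Five slots along x, 7.5 mm wide, at y = -28, -14, 0, 14, 28 mm, between upright round-ended rods 6.5 mm thick, 45 mm high above the floor, at x = -22 and +22 mm. Side rails, tops 27.5 mm above the worktop, leave 69 mm for a plate's width
- free_slot_mark (a point): middle of the rack's only empty slot (one of the three inner ones), on the floor 8 mm above the worktop, where the middle of the plate's lower edge must stand; x along the slot, y across it, z up. The plates on both sides have their faces 11.5 mm from this middle and their tops level with the seated plate's: no room for fingers at its faces, its side edges are free
- racked_a_center (a point): one of the four white ceramic plates (64 x 100 x 5 mm) already in the rack; point at its centre, 50 mm above its underside; axes as for the full-size plate. Loose; it must stay where it stands.
- racked_b_center (a point): one of the four white ceramic plates (64 x 100 x 5 mm) already in the rack; point at its centre, 50 mm above its underside; axes as for the full-size plate. Loose; it must stay where it stands.
- racked_c_center (a point): one of the four white ceramic plates (64 x 100 x 5 mm) already in the rack; point at its centre, 50 mm above its underside; axes as for the full-size plate. Loose; it must stay where it stands.
- racked_d_center (a point): one of the four white ceramic plates (64 x 100 x 5 mm) already in the rack; point at its centre, 50 mm above its underside; axes as for the full-size plate. Loose; it must stay where it stands.
- crucible_0: small white porcelain crucible, 39 mm across, 28 mm high, loose bystander; origin under its middle
- lab_timer: white bench timer, 62 x 62 x 21 mm, loose bystander; origin under its middle
- marker: marker pen, 17 x 135 x 16 mm, loose bystander lying near the front edge; origin under its middle
Not all that is in view belongs to the job. What is shaped like the part that bears plate_center but purple or red is not meant. Leave any red look-alike of the part that bears racked_c_center alone.

How it is judged:
On the way:
1. the full-size plate stands upright in the single-plate stand, let go (x of plate_foot in the frame of stand_slot between -0.02 and 0.02 m and y of plate_foot in the frame of stand_slot between -0.005 and 0.005 m and z of plate_foot in the frame of stand_slot between -0.004 and 0.003 m and angle between plate_center's own z axis and vertical below 0.12 rad and contact force between plate and the fingers below 0.05 N), for 0.2 s.
At the end, for the whole second after the job is handed in: The tall plate stands in the rack's empty slot: its foot within 5 mm along and 4 mm across the slot's middle, at most 3 mm above the floor, upright and in line to 0.1 rad, at rest; the racked plates within 8 mm of their places and upright to 0.1 rad; the short plate within 15 mm of its place (x of plate_foot in the frame of free_slot_mark between -0.005 and 0.005 m and y of plate_foot in the frame of free_slot_mark between -0.004 and 0.004 m and z of plate_foot in the frame of free_slot_mark between -0.004 and 0.003 m and angle between each of plate_center, racked_a_center, racked_b_center, racked_c_center, racked_d_center's own z axis and vertical below 0.1 rad and angle between the x axis of plate_center and the x axis of free_slot_mark, either way round below 0.1 rad and linear speed of plate below 0.02 m/s and distance of each of racked_a_center, racked_b_center, racked_c_center, racked_d_center from where it was at the start of the episode below 0.008 m and distance of short_plate_center from where it was at the start of the episode below 0.015 m); the robot touches nothing.
It fails at once if a plate that was already in the rack is lifted or knocked out of its place (moved over 15 mm) (distance of any of racked_a_center, racked_b_center, racked_c_center, racked_d_center from where it was at the start of the episode above 0.015 m).
It fails at once if the short square plate is taken out of the cassette (moved over 30 mm) (distance of short_plate_center from where it was at the start of the episode above 0.03 m).
It fails at once if the plate is dropped into the rack's slot in place of being lowered (over 0.3 m/s within the slot) (x of plate_foot in the frame of free_slot_mark between -0.02 and 0.02 m and y of plate_foot in the frame of free_slot_mark between -0.008 and 0.008 m and z of plate_foot in the frame of free_slot_mark between 0.001 and 0.045 m and linear speed of plate above 0.3 m/s).
It fails at once if the crucible, timer or marker on the worktop is pushed away (over 30 mm) (distance of any of crucible_0, lab_timer, marker from where it was at the start of the episode above 0.03 m).
It also fails if it takes over 61 s, if anything falls off the work surface, if the arm or the gripper's body presses on something with over 40 N, if the wrist force passes 120 N, or if a joint passes its speed limit or range.

## Robot

A 7-joint arm with a two-finger parallel gripper is mounted at the origin on a cart in front of the work surface, level with it; the furniture and walls round the work are solid. World frame = base frame: x ahead of the robot, y to its left, z up, the work surface at z = 0. Lengths are in m, angles in rad, forces in N, time in s.
With the tool pointing down it reaches from about 0.4 to 0.875 m from the base axis. Payload 4.4 kg.
Tool frame: the origin (TCP) lies at the very end of the fingers, on their centre line; the grasp point (between the pads) lies 19 mm behind it; z points along the fingers, y is the direction in which the jaws open and shut (so a half turn about z gives the same grasp; the last joint's range is limited). The gripper opens to 85 mm and grips with 20 to 120 N. Pads are 22 mm wide; open, the fingers measure 114 mm over their backs; the gripper's body (76 mm by 85 mm) begins 54 mm behind the grasp point. The pads swing forward as they close: fully open they stand 13 mm farther back than shut.
Start: joints at [1.266, 0.628, 0.038, 1.517, -0.027, 0.996, -0.02], TCP at [0.154, -0.632, 0.231] pointing down, gripper open.
Joint ranges: [-3.06, 3.06], [-0.37, 2.12], [-1.25, 1.32], [0.18, 2.47], [-1.1, 4.24], [0.23, 1.98], [-2.94, 2.94]. Speed limits (rad/s): [2.57, 2.57, 3.14, 3.14, 3.14, 3.14, 3.14].

## Interface

Orientations are given as a rotation vector (axis times angle).
In Python, from cell import telemetry, viewer, r gives the robot as it stands.
- The arm moves only by the shell command python3 -m crank 'ROWS' [FORCE]. ROWS is JSON, a list of rows, each a list of 7 numbers: the opening in per cent of the stroke, from 0 (shut) to 100 (fully open), then the shift along the tool's x, y, z in cm, then the turn, a rotation vector about the tool's x, y, z in degrees. In form: [[grip, tx, ty, tz, ax, ay, az], ...]. A call has 1 to 20 rows; each row is the pose to reach, as a shift and turn from the pose commanded when the call began, along the tool's axes at that moment; what a row does not reach only later rows make up. A row lasts 1/10 s, in which the tool goes at most 50 mm and 8.59 degrees, less where a joint would pass 70% of its speed; a pose out of reach is approached as far as the arm can. A call with a gripper value outside its range is refused whole. The fingers move at their own pace and stop on an object; FORCE is the grip in N (left out, the last holds). Time passes only in rows, so rows that repeat a pose let the fingers close. It gives the time, the measured TCP pose, the force and the opening at its end, in the units of the state.
- telemetry.observe(): the state, without advancing time (a new reading comes with each control period).
- viewer.capture(name): name is "side" or "top" or "wrist"; returns (picture, depth): 480x640x3 uint8, red, green, blue; 480x640 float32, m along the optical axis (not along the pixel's ray), 0 where there is no reading.
- viewer.get_calibration(name): a dict with "fx", "fy", "cx", "cy" (pixels), "position" and "orientation" of the camera in the world; the wrist camera has in their place "tool_from_camera" (4x4, takes a point from camera to tool coordinates, whose origin is the TCP and whose axes are the flange's). Camera axes: x right, y up, looking along -z (the intrinsics and any distortion apply to the point x, -y, -z); pixel columns grow to the right and rows downward; lengths in m; the calibration is good to about 2 mm. The wrist camera is an equidistant fisheye: a pixel r from the principal point sees the ray r / f radians off the axis. A picture is of the moment at which its call begins: read the wrist's pose just before it. get_calibration takes no time and is no camera call.
- r.sign_off(): hands the job in, once; it reports no verdict.
Trained networks look in the newest picture that a camera, given by its name, has taken for a name from the list of things; names that differ only in an ending like _2 or _b are one class to them, and where a whole thing is asked for, a point or a joint stands for the part that bears it (a point fixed in the world has none). Each returns a list of dicts, best first, with "confidence" (0 to 1); they miss things now and then, are a little off and sometimes report something else, mostly with a low value. They report only what shows in the picture. A call takes as long as a camera call. They do not tell look-alikes from the thing itself.
- viewer.boxes_of(camera, thing): "rect" ([left, top, right, bottom] in pixels, round what is visible of it).
- viewer.regions_of(camera, thing): "pixels" (480x640 bool, what is visible of it) and "rect" ([left, top, right, bottom] in pixels, round what is visible of it).
The state is a dict: "clock": time; "q": joint angles; "joint_velocities": joint speeds; "tau": joint torques, N m; "ee_pos": TCP position; "tcp_rot": TCP orientation; "wrist_force": force on the tool from outside, world axes, zero at the start; "wrist_torque": the same for the moment, N m; "finger_gap": finger opening in m.
Only numpy, scipy, OpenCV 4.12 (cv2) and the standard library are available. Lean on these libraries where they do the work, as an engineer would, in place of code of your own. Each camera call takes 0.05 s, during which the arm holds its last target. There are 200 camera calls.

## Working session

There is one attempt and no reset: what is moved stays moved. The work goes in short steps, Python scripts to look and compute and a shell command to move; the robot and the scene stay as the last step left them, time stands still between calls to the robot, and variables do not carry over. Pictures are saved under pics/ and viewed, about 8 in all and at most 12, crops included, and the job is handed in when it is done.

```bash
mkdir -p pics; ls; cat > h.py <<'E'
import numpy as np, cv2
from scipy.spatial.transform import Rotation as R
from cell import telemetry, viewer, r
def save(n,im): cv2.imwrite('pics/'+n,cv2.cvtColor(im,cv2.COLOR_RGB2BGR))
def cam(name):
    c=viewer.get_calibration(name)
    if 'position' in c:
        o=np.array(c['orientation'])
        M=o if o.shape==(3,3) else (R.from_rotvec(o).as_matrix() if o.size==3 else R.from_quat(o).as_matrix())
        return c,M,np.array(c['position'])
    s=telemetry.observe(); T=np.array(c['tool_from_camera']); W=R.from_rotvec(s['tcp_rot']).as_matrix()
    return c,W@T[:3,:3],W@T[:3,3]+np.array(s['ee_pos'])
def cloud(name,depth):  # world xyz per pixel, pinhole
    c,M,p=cam(name); v,u=np.mgrid[:480,:640]
    P=np.stack([(u-c['cx'])/c['fx']*depth,-(v-c['cy'])/c['fy']*depth,-depth],-1)
    return P@M.T+p
E
python3 - <<'E'
from h import *
for n in('side','top','wrist'): print(n,viewer.get_calibration(n))
print(telemetry.observe())
a,da=viewer.capture('top');b,db=viewer.capture('side')
save('top0.png',a);save('side0.png',b);np.savez('d0.npz',a=a,da=da,b=b,db=db)
E
```

```text
pics
side {'fx': 544.204865524357, 'fy': 544.204865524357, 'cx': 316.29001733715586, 'cy': 240.35989561518622, 'position': array([0.06876487, 0.99242865, 0.60539241]), 'orientation': array([ 0.31502371, -1.45817886, -2.35547705])}
top {'fx': 450.1814379788026, 'fy': 450.1814379788026, 'cx': 322.86252933070887, 'cy': 234.72320139936087, 'position': array([ 0.30712164, -0.02805272,  0.97906536]), 'orientation': array([ 0.17389473, -0.16642834, -1.54990546])}
wrist {'fx': 371.64829954431775, 'fy': 371.64829954431775, 'cx': 317.2174898363177, 'cy': 235.7229532586698, 'tool_from_camera': array([[-1.63941107e-03,  9.56912430e-01,  2.90372026e-01,
         7.38490691e-02],
       [ 9.99998506e-01,  1.40982667e-03,  9.99848231e-04,
        -2.24118187e-04],
       [ 5.47392974e-04,  2.90373231e-01, -9.56913312e-01,
        -1.42615281e-01],
       [ 0.00000000e+00,  0.00000000e+00,  0.00000000e+00,
         1.00000000e+00]])}
{'clock': 0.0, 'q': array([ 1.26617456,  0.62936012,  0.0384323 ,  1.51836076, -0.02700976,
        0.99627414, -0.02000386]), 'joint_velocities': array([-0.0015716 , -0.00092372, -0.00025529,  0.00045175, -0.00062491,
        0.00167625, -0.00127379]), 'tau': array([-3.45737271e-04, -5.63396859e+01,  1.22616995e+00, -1.93441880e+01,
        1.10155600e-02,  1.04938756e-02, -2.59648448e-05]), 'ee_pos': array([ 0.15365396, -0.63094527,  0.23038214]), 'tcp_rot': array([-3.11736493e+00, -3.74024846e-01,  3.70379984e-04]), 'wrist_force': array([ 0.56150729, -0.70771904, -0.78467476]), 'wrist_torque': array([-0.02065355, -0.04029793,  0.00937656]), 'finger_gap': 0.08542943874256613}
```

View pics/top0.png

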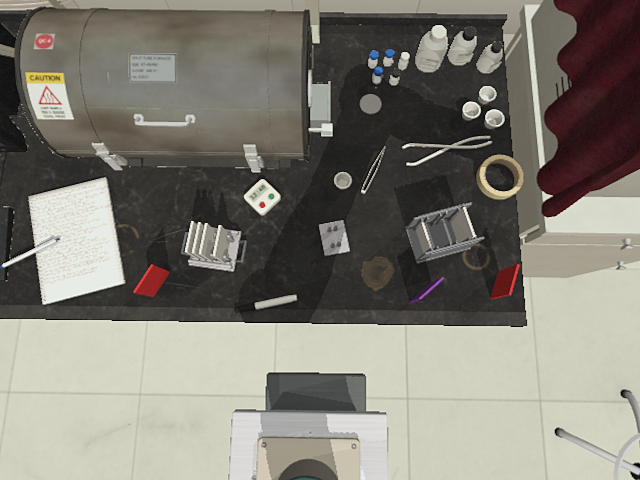

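View pics/side0.png

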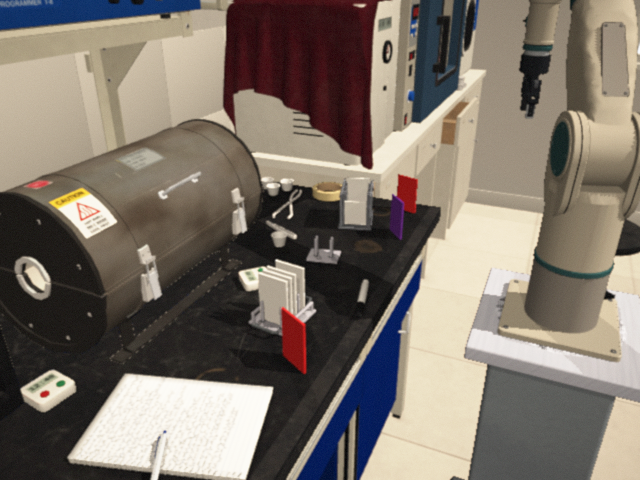

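```bash
python3 - <<'E'
from h import *
z=np.load('d0.npz')
for n in('plate_center','cassette','short_plate_center','stand_slot','rack','racked_a_center','crucible_0','lab_timer','marker'):
  for c,d in(('top',z['da']),('side',z['db'])):
    P=cloud(c,d)
    for k in viewer.regions_of(c,n)[:6]:
      m=k['pixels']&(d>0)
      if k['confidence']<.3 or not m.any(): continue
      q=P[m]; hi=q[q[:,2]>np.percentile(q[:,2],95)-.006]
      print(n,c,round(k['confidence'],2),np.round(k['rect']),'med',np.median(q,0).round(3),'zmax',np.percentile(q[:,2],98).round(3),'topmid',hi.mean(0).round(3),'range',np.ptp(hi,0).round(3))
E
```

```text
plate_center top 0.8 [491. 265. 518. 299.] med [ 0.417 -0.394  0.058] zmax 0.1 topmid [ 0.418 -0.396  0.098] range [0.06  0.025 0.011]
plate_center top 0.71 [410. 278. 445. 301.] med [ 0.398 -0.231  0.076] zmax 0.102 topmid [ 0.398 -0.233  0.099] range [0.043 0.048 0.008]
plate_center top 0.66 [450. 206. 478. 244.] med [ 0.532 -0.31   0.071] zmax 0.108 topmid [ 0.531 -0.312  0.106] range [0.059 0.021 0.009]
plate_center side 0.91 [346. 178. 372. 204.] med [ 0.53  -0.312  0.076] zmax 0.106 topmid [ 0.529 -0.312  0.103] range [0.062 0.028 0.009]
plate_center side 0.89 [399. 176. 418. 213.] med [ 0.411 -0.394  0.053] zmax 0.096 topmid [ 0.41  -0.388  0.093] range [0.068 0.2   0.012]
plate_center side 0.82 [390. 196. 403. 241.] med [ 0.394 -0.228  0.049] zmax 0.098 topmid [ 0.393 -0.227  0.095] range [0.037 0.041 0.01 ]
cassette top 0.84 [409. 203. 482. 265.] med [ 0.523 -0.268  0.023] zmax 0.098 topmid [ 0.518 -0.271  0.095] range [0.108 0.128 0.009]
cassette side 0.96 [339. 179. 375. 226.] med [ 0.516 -0.229  0.047] zmax 0.097 topmid [ 0.516 -0.261  0.094] range [0.104 0.115 0.008]
sho
[... 1964 characters left out ...]
mid [ 0.508 -0.234  0.067] range [0.054 0.025 0.01 ]
lab_timer side 0.65 [238. 270. 267. 291.] med [0.608 0.133 0.016] zmax 0.022 topmid [0.61  0.127 0.019] range [0.126 0.162 0.095]
marker top 0.86 [233. 294. 299. 313.] med [0.37  0.095 0.013] zmax 0.017 topmid [0.37  0.099 0.014] range [0.038 0.131 0.008]
marker top 0.55 [330. 170. 352. 190.] med [ 0.648 -0.063  0.015] zmax 0.029 topmid [ 0.646 -0.063  0.026] range [0.036 0.036 0.008]
marker side 0.79 [352. 281. 368. 319.] med [0.365 0.114 0.013] zmax 0.016 topmid [0.366 0.107 0.013] range [0.036 0.13  0.008]
marker side 0.34 [344. 176. 370. 202.] med [ 0.532 -0.311  0.074] zmax 0.106 topmid [ 0.529 -0.312  0.103] range [0.059 0.028 0.009]
```

Top view: tall white plate at (464,225) in the cassette's right groove (top 0.106 m), short plate at (425,236) (top 0.071 m). Stand at (334,238), rack at (213,245). The look-alikes are purple (428,290), red (506,282) and red (152,280). Only the white one at (464,225) is in the cassette and tall, so it is the target. Next I confirm it in a crop and fit the yaws.

```bash
python3 - <<'E'
from h import *
z=np.load('d0.npz')
a=z['a'];c1=cv2.resize(a[190:300,400:525],None,fx=3.1,fy=3.1,interpolation=3);c2=cv2.resize(a[205:290,165:270],None,fx=3.7,fy=4.01,interpolation=3)
h=min(len(c1),len(c2)); save('crop.png',np.hstack([c1[:h],c2[:h]]))
def line(q):
    q=q[:,:2];m=q.mean(0);u,s,v=np.linalg.svd(q-m,full_matrices=False);d=v[0]*np.sign(v[0][0]);return m.round(4),np.degrees(np.arctan2(d[1],d[0])).round(1),np.ptp((q-m)@d).round(3)
for c,d in(('top',z['da']),('side',z['db'])):
    P=cloud(c,d); ok=d>0
    def sel(x0,x1,y0,y1,z0,z1):
        return P[ok&(P[...,0]>x0)&(P[...,0]<x1)&(P[...,1]>y0)&(P[...,1]<y1)&(P[...,2]>z0)&(P[...,2]<z1)]
    print(c,'tall',line(sel(.48,.58,-.34,-.28,.1005,.115)))
    print('short',line(sel(.49,.54,-.25,-.22,.062,.08)))
    q=sel(.44,.60,-.36,-.18,.088,.1005);
    print('cheeks rect',cv2.minAreaRect(q[:,:2].astype(np.float32)))
    q=sel(.46,.57,-.10,.02,.002,.014);print('stand base',cv2.minAreaRect(q[:,:2].astype(np.float32)),len(q))
    q=sel(.46,.57,-.10,.02,.03,.06)[:,:2].astype(np.float32)
    _,l,cc=cv2.kmeans(q,4,None,(3,50,1e-6),5,cv2.KMEANS_PP_CENTERS); print('rods',cc.round(4).tolist(),np.bincount(l.ravel()))
    q=sel(.42,.56,.1,.3,.098,.12)[:,:2].astype(np.float32); np.save('rk_%s.npy'%c,q)
    th=[]
    # angle maximizing peakiness
    best=max(np.arange(-25,25,.5),key=lambda t:(np.histogram(q@[-np.sin(np.radians(t)),np.cos(np.radians(t))],np.arange(0,.4,.003))[0]**2.).sum())
    n=np.array([-np.sin(np.radians(best)),np.cos(np.radians(best))]);x=np.array([n[1],-n[0]])
    hh,e=np.histogram(q@n,np.arange(.0,.4,.002));print('rack yaw',best,[(e[i].round(3),hh[i]) for i in np.nonzero(hh)[0]])
    q=sel(.38,.6,.08,.32,.004,.033);print('rackbase',cv2.minAreaRect(q[:,:2].astype(np.float32)))
E
```

```text
top tall (array([ 0.5305, -0.3121]), np.float64(17.0), np.float64(0.07))
short (array([ 0.5159, -0.2333]), np.float64(15.3), np.float64(0.051))
cheeks rect ((0.5203394293785095, -0.27401620149612427), (0.08438654243946075, 0.12379361689090729), 16.067317962646484)
stand base ((0.5144441723823547, -0.040683526545763016), (0.11600193381309509, 0.10868939012289047), 88.266357421875) 804
rods [[0.5315999984741211, -0.034699998795986176], [0.49959999322891235, -0.05559999868273735], [0.5343000292778015, -0.04780000075697899], [0.4966000020503998, -0.0414000004529953]] [12 13 14 11]
rack yaw -6.5 [(np.float64(0.238), np.int64(4)), (np.float64(0.24), np.int64(55)), (np.float64(0.242), np.int64(33)), (np.float64(0.244), np.int64(21)), (np.float64(0.246), np.int64(1)), (np.float64(0.266), np.int64(6)), (np.float64(0.268), np.int64(53)), (np.float64(0.27), np.int64(34)), (np.float64(0.272), np.int64(21)), (np.float64(0.28), np.int64(7)), (np.float64(0.282), np.int64(63)), (np.float64(0.284), np.int64(29)), (np.float64(0.286), np.int64(19)), (np.float64(0.288), np.int64(1)), (np.float64(0.294),
[... 1009 characters left out ...]
 (np.float64(0.256), np.int64(1)), (np.float64(0.274), np.int64(5)), (np.float64(0.276), np.int64(19)), (np.float64(0.278), np.int64(46)), (np.float64(0.28), np.int64(59)), (np.float64(0.282), np.int64(5)), (np.float64(0.288), np.int64(2)), (np.float64(0.29), np.int64(16)), (np.float64(0.292), np.int64(56)), (np.float64(0.294), np.int64(49)), (np.float64(0.296), np.int64(13)), (np.float64(0.298), np.int64(1)), (np.float64(0.302), np.int64(4)), (np.float64(0.304), np.int64(14)), (np.float64(0.306), np.int64(62)), (np.float64(0.308), np.int64(67)), (np.float64(0.31), np.int64(13))]
rackbase ((0.5163512229919434, 0.20310361683368683), (0.14252549409866333, 0.2571077346801758), 63.1088981628418)
```

View pics/crop.png

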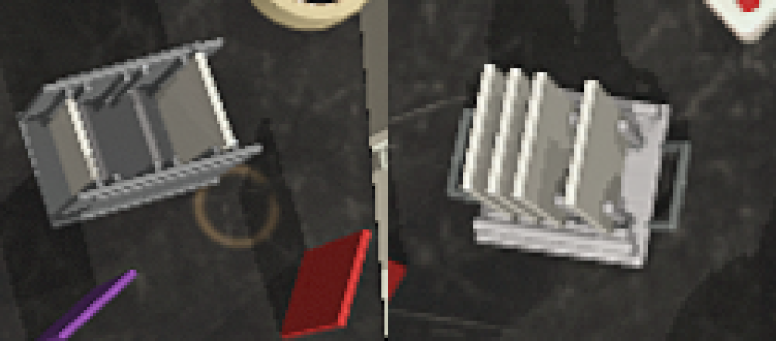

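Confirmed: the white tall plate is in the right-hand groove of the cassette. The rack's free slot is the fourth from the left (-14 mm). Now a helper for tool-axis shifts.

```bash
cat >> h.py <<'E'
def go(p,yaw):  # world target TCP, yaw (deg) of tool x, tool straight down -> row shift cm, rotvec deg
    s=telemetry.observe(); W=R.from_rotvec(s['tcp_rot']); y=np.radians(yaw)
    G=R.from_matrix(np.array([[np.cos(y),np.sin(y),0],[np.sin(y),-np.cos(y),0],[0,0,-1]]))
    print('shift',(W.inv().apply(np.array(p)-s['ee_pos'])*100).round(2),'turn',np.degrees((W.inv()*G).as_rotvec()).round(2))
def st():
    s=telemetry.observe(); W=R.from_rotvec(s['tcp_rot']).as_matrix()
    print('t',s['clock'],'p',s['ee_pos'].round(4),'yaw',np.degrees(np.arctan2(W[1,0],W[0,0])).round(2),'zax',W[:,2].round(4),'F',s['wrist_force'].round(1),'gap',round(s['finger_gap'],4),'q',s['q'].round(2))
def wcloud(d):  # wrist fisheye cloud in world
    c,M,p=cam('wrist'); v,u=np.mgrid[:480,:640]
    x=(u-c['cx'])/c['fx'];y=(v-c['cy'])/c['fy'];th=np.hypot(x,y)+1e-9
    k=np.tan(th)/th
    return np.stack([x*k*d,-y*k*d,-d],-1)@M.T+p
E
python3 -c "
from h import *
st();go((.37,-.38,.24),16.4);go((.529,-.312,.23),16.4)"
```

```text
t 1.0 p [ 0.1538 -0.6316  0.2313] yaw 13.68 zax [ 0.e+00 -1.e-04 -1.e+00] F [ 0.6 -0.3  0.4] gap 0.0852 q [ 1.27  0.63  0.04  1.52 -0.03  1.   -0.02]
shift [ 26.96 -19.33  -0.87] turn [ 0.   -0.   -2.72]
shift [ 44.02 -22.18   0.13] turn [ 0.   -0.   -2.72]
```

```bash
python3 -m crank '[[100,13,-9.5,-0.5,0,0,-1],[100,27,-19.3,-0.9,0,0,-2.7],[100,27,-19.3,-0.9,0,0,-2.7],[100,27,-19.3,-0.9,0,0,-2.7],[100,27,-19.3,-0.9,0,0,-2.7],[100,27,-19.3,-0.9,0,0,-2.7],[100,27,-19.3,-0.9,0,0,-2.7],[100,44,-22.2,0.1,0,0,-2.7],[100,44,-22.2,0.1,0,0,-2.7],[100,44,-22.2,0.1,0,0,-2.7],[100,44,-22.2,0.1,0,0,-2.7],[100,44,-22.2,0.1,0,0,-2.7],[100,44,-22.2,0.1,0,0,-2.7],[100,44,-22.2,0.1,0,0,-2.7]]' 40
cat >> h.py <<'E'
def line(q):
    q=q[:,:2];m=np.median(q,0);
    for _ in range(3):
        u,s,v=np.linalg.svd(q-m,full_matrices=False);d=v[0]*np.sign(v[0][0])
        e=(q-m)@[-d[1],d[0]];k=abs(e-np.median(e))<.005;q=q[k];m=q.mean(0)
    t=(q-m)@d; m=m+d*(t.max()+t.min())/2
    return m.round(4),'yaw',np.degrees(np.arctan2(d[1],d[0])).round(1),'len',np.ptp(t).round(3),len(q)
E
python3 - <<'E'
from h import *
st()
a,d=viewer.capture('wrist');save('w1.png',a);P=wcloud(d);np.savez('w1.npz',a=a,d=d,P=P)
def sel(x0,x1,y0,y1,z0,z1):
    return P[(d>0)&(P[...,0]>x0)&(P[...,0]<x1)&(P[...,1]>y0)&(P[...,1]<y1)&(P[...,2]>z0)&(P[...,2]<z1)]
q=sel(.47,.6,-.34,-.28,.102,.115);print('tall',line(q),np.median(q[:,2]))
q=sel(.47,.6,-.26,-.2,.064,.08);print('short',line(q),np.median(q[:,2]))
q=sel(.44,.60,-.36,-.18,.088,.1005);print('cheeks',cv2.minAreaRect(q[:,:2].astype(np.float32)))
E
```

```text
clock: 2.4
ee_pos: [0.5272, -0.3131, 0.2304]
tcp_rot: [3.109, 0.444, -0.002]
wrist_force: [-0.9, -0.6, 0.5]
finger_gap: 0.0855
t 2.4 p [ 0.5272 -0.3131  0.2304] yaw 16.25 zax [-1.1e-03 -8.0e-04 -1.0e+00] F [-0.9 -0.6  0.5] gap 0.0855 q [ 0.49  0.57  0.01  1.63 -0.    0.94 -0.8 ]
tall (array([ 0.5311, -0.3134]), 'yaw', np.float64(16.2), 'len', np.float64(0.063), 502) 0.10804188468552489
short (array([ 0.5065, -0.2377]), 'yaw', np.float64(14.2), 'len', np.float64(0.066), 533) 0.07188184051689489
cheeks ((0.5212950110435486, -0.2747917175292969), (0.08180206269025803, 0.12391703575849533), 16.225765228271484)
```

```bash
python3 -c "
from h import *
go((.5308,-.3133,.066),16.2)"
```

```text
shift [ 0.36  0.1  16.45] turn [0.03 0.05 0.03]
```

View pics/w1.png

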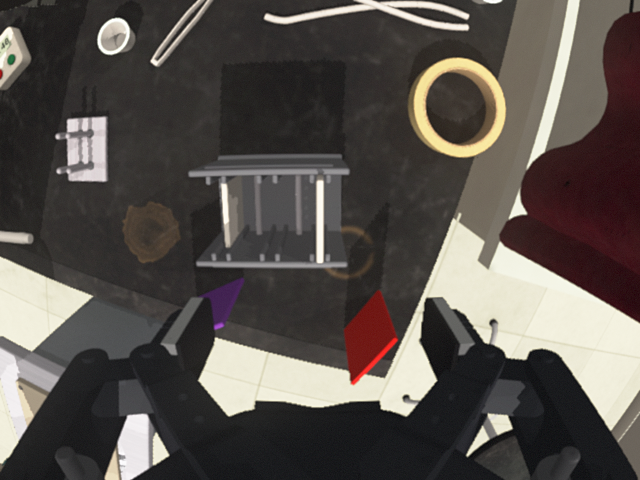

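The wrist view shows the target plate at (320,218), centred between the fingertips (210 and 430), with the short plate at (226,212). The red plate is clear of the path. Descending and gripping.

```bash
python3 -m crank '[[100,0.3,0.1,4,0,0,0],[100,0.3,0.1,8,0,0,0],[100,0.3,0.1,12,0,0,0],[100,0.3,0.1,15,0,0,0],[100,0.3,0.1,16.4,0,0,0],[100,0.3,0.1,16.4,0,0,0],[100,0.3,0.1,16.4,0,0,0],[0,0.3,0.1,16.4,0,0,0],[0,0.3,0.1,16.4,0,0,0],[0,0.3,0.1,16.4,0,0,0],[0,0.3,0.1,16.4,0,0,0],[0,0.3,0.1,16.4,0,0,0],[0,0.3,0.1,16.4,0,0,0],[0,0.3,0.1,16.4,0,0,0],[0,0.3,0.1,16.4,0,0,0]]' 45; python3 -c "
from h import *
st()"
```

```text
clock: 3.95
ee_pos: [0.5322, -0.3122, 0.0666]
tcp_rot: [3.109, 0.447, 0.001]
wrist_force: [1.0, -0.5, 1.6]
finger_gap: 0.0041
t 3.95 p [ 0.5322 -0.3122  0.0666] yaw 16.38 zax [ 6.e-04 -4.e-04 -1.e+00] F [ 1.  -0.5  1.6] gap 0.0041 q [ 0.49  0.79 -0.    1.74  0.    0.61 -0.8 ]
```

```bash
python3 -m crank '[[0,0,0,-1,0,0,0],[0,0,0,-3,0,0,0],[0,0,0,-7,0,0,0],[0,0,0,-11,0,0,0],[0,0,0,-14.5,0,0,0],[0,0,0,-14.5,0,0,0]]'; python3 - <<'E'
from h import *
st(); go((.515,-.045,.19),12)
z=np.load('w1.npz');P=z['P'];d=z['d']
q=P[(d>0)&(abs(P[...,0]-.515)<.05)&(abs(P[...,1]+.045)<.05)&(P[...,2]>.04)&(P[...,2]<.06)];print(len(q))
_,l,cc=cv2.kmeans(q[:,:2].astype(np.float32),4,None,(3,50,1e-6),5,cv2.KMEANS_PP_CENTERS);print(cc,np.bincount(l.ravel()),cc.mean(0))
E
```

```text
clock: 4.55
ee_pos: [0.5347, -0.3132, 0.2171]
tcp_rot: [3.104, 0.447, 0.012]
wrist_force: [1.5, -1.1, -1.0]
finger_gap: 0.0043
t 4.55 p [ 0.5347 -0.3132  0.2171] yaw 16.38 zax [ 0.0087 -0.0043 -1.    ] F [ 1.5 -1.1 -1. ] gap 0.0043 q [ 0.48  0.59  0.    1.63 -0.    0.91 -0.8 ]
shift [  5.66 -26.3    2.57] turn [ 0.36 -0.42  4.38]
244
[[ 0.50108117 -0.05807289]
 [ 0.5361505  -0.05074146]
 [ 0.5329995  -0.03701461]
 [ 0.49830773 -0.04457317]] [63 63 62 56] [ 0.5171347  -0.04760053]
```

```bash
python3 -m crank '[[0,1,-5,1,0,0,1],[0,2,-10,2,0,0,2],[0,3.5,-15,2.6,0,0,3],[0,4.5,-20,2.6,0,0,4.4],[0,5.4,-24,2.6,0.3,-0.4,4.4],[0,5.7,-26.2,2.6,0.3,-0.4,4.4],[0,5.7,-26.2,2.6,0.3,-0.4,4.4],[0,5.7,-26.2,2.6,0.3,-0.4,4.4],[0,5.7,-26.2,2.6,0.3,-0.4,4.4]]'; python3 - <<'E'
from h import *
st()
a,d=viewer.capture('wrist');P=wcloud(d);np.savez('w2.npz',a=a,d=d,P=P)
save('w2.png',cv2.resize(a[60:330,170:470],None,fx=2.2,fy=2.2))
q=P[(d>0)&(abs(P[...,0]-.515)<.05)&(abs(P[...,1]+.045)<.05)&(P[...,2]>.045)&(P[...,2]<.06)];print(len(q))
_,l,cc=cv2.kmeans(q[:,:2].astype(np.float32),4,None,(3,50,1e-6),5,cv2.KMEANS_PP_CENTERS);print(cc,np.bincount(l.ravel()),cc.mean(0))
q=P[(d>0)&(abs(P[...,0]-.515)<.05)&(abs(P[...,1]+.045)<.05)&(P[...,2]>.13)&(P[...,2]<.26)];print('plate',len(q));
for z0 in np.arange(.13,.25,.02):
  k=q[(q[:,2]>z0)&(q[:,2]<=z0+.02)]
  if len(k): print(z0.round(2),len(k),np.median(k,0).round(4),np.ptp(k,0).round(3))
E
```

```text
clock: 5.45
ee_pos: [0.5125, -0.0461, 0.1851]
tcp_rot: [-3.121, -0.324, 0.013]
wrist_force: [0.7, -0.2, -1.5]
finger_gap: 0.0043
t 5.45 p [ 0.5125 -0.0461  0.1851] yaw 11.86 zax [-0.0087  0.0025 -1.    ] F [ 0.7 -0.2 -1.5] gap 0.0043 q [ 0.02  0.5   0.03  1.93 -0.03  0.71 -1.3 ]
217
[[ 0.5358077  -0.04860345]
 [ 0.5008681  -0.05599561]
 [ 0.5329709  -0.03536927]
 [ 0.49803334 -0.04167363]] [58 67 52 40] [ 0.51692003 -0.04541049]
plate 26392
0.13 86 [ 0.5418 -0.0395  0.14  ] [0.002 0.005 0.019]
0.15 108 [ 0.5419 -0.0395  0.1598] [0.002 0.005 0.02 ]
0.17 204 [ 0.542  -0.0397  0.1837] [0.022 0.017 0.02 ]
0.19 1663 [ 0.5221 -0.0403  0.2014] [0.028 0.031 0.02 ]
0.21 4470 [ 0.5223 -0.044   0.2258] [0.052 0.06  0.02 ]
0.23 11612 [ 0.5193 -0.0483  0.2411] [0.038 0.09  0.02 ]
```

View pics/w2.png

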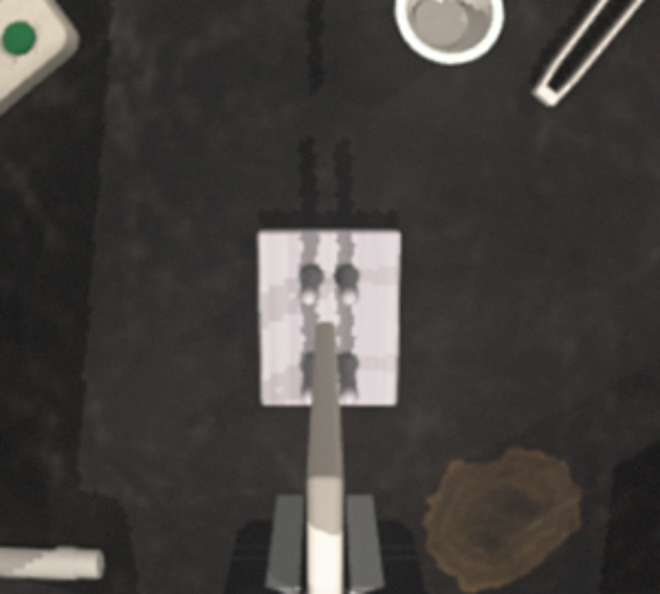

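The picture shows the plate foot at (325,325), while the gap between the rods is at about (329,285). The plate is about 1 mm off in y and 6 mm short in x. I'll correct while lowering and then recheck just above the rods.

```bash
cat > chk.py <<'E'
from h import *
import sys
st();a,d=viewer.capture('wrist');P=wcloud(d)
yaw=np.radians(float(sys.argv[1]));ex=np.array([np.cos(yaw),np.sin(yaw)]);ey=np.array([-ex[1],ex[0]]);C=np.array([.517,-.0455])
X=(P[...,:2]-C)@ex;Y=(P[...,:2]-C)@ey;Z=P[...,2]
m=(d>0)&(abs(X)<.03)&(abs(Y)<.015)&(Z>.044)&(Z<.056)&(abs(Y)>.003)
for s in(-1,1):
  for t in(-1,1):
    k=m&(X*s>.01)&(Y*t>0);print('rod',s,t,k.sum(),X[k].mean().round(4) if k.any() else 0,(Y[k].min().round(4),Y[k].max().round(4)) if k.any() else 0)
m=(d>0)&(X>.02)&(X<.045)&(abs(Y)<.01)&(Z>.056)&(Z<.2)
for z0 in np.arange(.06,.2,.01):
  k=m&(Z>z0)&(Z<z0+.01)
  if k.sum()>5: print(z0.round(2),k.sum(),'X',np.median(X[k]).round(4),'Y',Y[k].min().round(4),Y[k].max().round(4))
E
python3 -m crank '[[0,0.6,0.08,3,0,0,0],[0,0.6,0.08,5,0,0,0],[0,0.6,0.08,5,0,0,0],[0,0.6,0.08,5,0,0,0],[0,0.6,0.08,5,0,0,0]]'; python3 chk.py 11.5
```

```text
clock: 6.0
ee_pos: [0.5191, -0.0445, 0.1363]
tcp_rot: [-3.121, -0.326, 0.009]
wrist_force: [0.0, 0.4, -1.5]
finger_gap: 0.0047
t 6.0 p [ 0.5191 -0.0445  0.1363] yaw 11.92 zax [-0.0063  0.0031 -1.    ] F [ 0.   0.4 -1.5] gap 0.0047 q [ 0.02  0.58  0.02  1.96 -0.03  0.6  -1.3 ]
rod -1 -1 96 -0.0176 (np.float64(-0.0106), np.float64(-0.0037))
rod -1 1 60 -0.0177 (np.float64(0.0068), np.float64(0.0104))
rod 1 -1 99 0.018 (np.float64(-0.0099), np.float64(-0.0039))
rod 1 1 95 0.018 (np.float64(0.0049), np.float64(0.0106))
0.08 41 X 0.0323 Y -0.001 0.0038
0.09 43 X 0.0324 Y -0.001 0.0037
0.1 54 X 0.0325 Y -0.0009 0.0039
0.11 53 X 0.0325 Y -0.0008 0.0039
0.12 73 X 0.0326 Y -0.0007 0.0037
0.13 88 X 0.0327 Y -0.0011 0.0038
0.14 96 X 0.0327 Y -0.001 0.0037
0.15 127 X 0.0327 Y -0.0015 0.0035
0.16 169 X 0.0328 Y -0.0015 0.0036
0.17 716 X 0.0283 Y -0.0013 0.0036
```

```bash
python3 -m crank '[[0,0,0.09,0.5,0.2,-0.3,0],[0,0,0.09,1.5,0.2,-0.3,0],[0,0,0.09,2.2,0.2,-0.3,0],[0,0,0.09,2.8,0.2,-0.3,0],[0,0,0.09,3.5,0.2,-0.3,0],[0,0,0.09,4.2,0.2,-0.3,0],[0,0,0.09,4.2,0.2,-0.3,0]]'; python3 chk.py 11.5
```

```text
clock: 6.75
ee_pos: [0.5178, -0.0448, 0.0922]
tcp_rot: [-3.117, -0.327, 0.023]
wrist_force: [0.6, -1.0, -2.5]
finger_gap: 0.0044
t 6.75 p [ 0.5178 -0.0448  0.0922] yaw 11.98 zax [-0.0152  0.0054 -0.9999] F [ 0.6 -1.  -2.5] gap 0.0044 q [ 0.02  0.66  0.02  1.99 -0.03  0.51 -1.3 ]
rod -1 -1 0 0 0
rod -1 1 0 0 0
rod 1 -1 154 0.0181 (np.float64(-0.01), np.float64(-0.0041))
rod 1 1 147 0.0183 (np.float64(0.0037), np.float64(0.0101))
0.06 55 X 0.0308 Y -0.0009 0.0038
0.07 57 X 0.0311 Y -0.0008 0.0037
0.08 80 X 0.0311 Y -0.0012 0.0035
0.09 98 X 0.0313 Y -0.0012 0.0036
0.1 108 X 0.0315 Y -0.0011 0.0035
0.11 143 X 0.0315 Y -0.0017 0.0034
0.12 182 X 0.0317 Y -0.0017 0.0033
0.13 608 X 0.0269 Y -0.0014 0.0033
0.17 11 X 0.0202 Y -0.0099 0.0092
0.18 721 X 0.0214 Y -0.01 0.01
0.19 949 X 0.0217 Y -0.01 0.01
```

```bash
python3 -c "
from h import *
go((.517,-.045,.0672),12)"
python3 -m crank '[[0,0,0,0.6,-0.4,0.7,0],[0,0,0,1.2,-0.4,0.7,0],[0,0,0,1.8,-0.4,0.7,0],[0,0,0,2.2,-0.4,0.7,0],[0,0,0,2.4,-0.4,0.7,0],[0,0,0,2.5,-0.4,0.7,0],[0,0,0,2.5,-0.4,0.7,0]]'; python3 chk.py 12
```

```text
shift [-0.05  0.03  2.55] turn [-0.49  0.78 -0.03]
clock: 7.5
ee_pos: [0.5178, -0.0445, 0.0681]
tcp_rot: [-3.123, -0.328, 0.001]
wrist_force: [-0.4, -0.0, -2.5]
finger_gap: 0.0047
t 7.5 p [ 0.5178 -0.0445  0.0681] yaw 11.98 zax [-7.0e-04  1.4e-03 -1.0e+00] F [-0.4 -0.  -2.5] gap 0.0047 q [ 0.02  0.7   0.02  2.01 -0.03  0.43 -1.3 ]
rod -1 -1 0 0 0
rod -1 1 0 0 0
rod 1 -1 206 0.0181 (np.float64(-0.0102), np.float64(-0.0042))
rod 1 1 190 0.0182 (np.float64(0.0045), np.float64(0.0099))
0.06 74 X 0.0314 Y -0.0012 0.0034
0.07 102 X 0.0313 Y -0.0011 0.0036
0.08 122 X 0.0313 Y -0.0016 0.0034
0.09 157 X 0.0313 Y -0.0016 0.0036
0.1 582 X 0.0284 Y -0.0014 0.0036
0.11 118 X 0.0264 Y -0.0009 0.0033
0.16 886 X 0.0206 Y -0.01 0.01
0.17 278 X 0.0206 Y -0.01 0.01
```

```bash
python3 -m crank '[[0,0,0,0.1,0,0,0],[0,0,0,0.2,0,0,0],[0,0,0,0.2,0,0,0],[0,0,0,0.2,0,0,0]]'; python3 -m crank '[[30,0,0,0,0,0,0],[60,0,0,0,0,0,0],[100,0,0,0,0,0,0],[100,0,0,0,0,0,0],[100,0,0,0,0,0,0],[100,0,0,0,0,0,0]]';python3 -m crank '[[100,0,0,-3,0,0,0],[100,0,0,-7,0,0,0],[100,0,0,-12,0,0,0],[100,0,0,-13,0,0,-8],[100,0,0,-13,0,0,-16],[100,0,0,-13,0,0,-24],[100,0,0,-13,0,0,-32],[100,0,0,-13,0,0,-40],[100,0,0,-13,0,0,-48],[100,0,0,-13,0,0,-56],[100,0,0,-13,0,0,-64],[100,0,0,-13,0,0,-72],[100,0,0,-13,0,0,-80],[100,0,0,-13,0,0,-88],[100,0,0,-13,0,0,-90],[100,0,0,-13,0,0,-90],[100,0,0,-13,0,0,-90]]'
cat > chk2.py <<'E'
from h import *
st();a,d=viewer.capture('wrist');P=wcloud(d);save('w3.png',a);np.savez('w3.npz',a=a,d=d,P=P)
m=(d>0)&(abs(P[...,0]-.517)<.05)&(abs(P[...,1]+.045)<.04)&(P[...,2]>.1)&(P[...,2]<.118)
q=P[m];print(line(q),np.median(q[:,2]))
E
python3 chk2.py
```

```text
clock: 7.95
ee_pos: [0.5181, -0.0445, 0.0665]
tcp_rot: [-3.123, -0.328, -0.0]
wrist_force: [-0.4, -0.5, 1.7]
finger_gap: 0.0044
clock: 8.55
ee_pos: [0.5179, -0.0444, 0.0663]
tcp_rot: [-3.123, -0.328, 0.0]
wrist_force: [-0.5, -0.4, 0.1]
finger_gap: 0.0854
clock: 10.25
ee_pos: [0.5179, -0.0447, 0.1962]
tcp_rot: [-1.98, -2.438, -0.001]
wrist_force: [1.0, 0.4, 0.3]
finger_gap: 0.0853
t 10.25 p [ 0.5179 -0.0447  0.1962] yaw 101.84 zax [-6.0e-04  1.3e-03 -1.0e+00] F [1.  0.4 0.3] gap 0.0853 q [ 0.32  0.52 -0.42  1.91  0.29  0.78 -0.05]
(array([ 0.5161, -0.0435]), 'yaw', np.float64(11.9), 'len', np.float64(0.063), 959) 0.10749215044972976
```

View pics/w3.png

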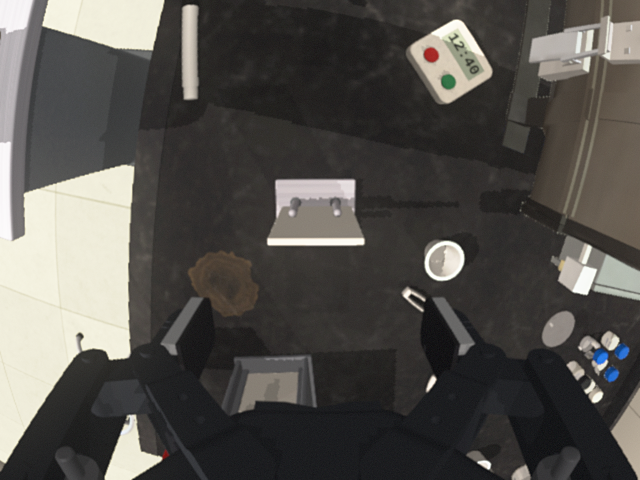

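```bash
python3 -c "
from h import *
go((.5168,-.0442,.077),101.9)"
```

```text
shift [ 0.05 -0.1  11.93] turn [-0.01 -0.08 -0.03]
```

The plate stands free in the stand, top edge at (316,241), centred between the fingers. Edge grasp next.

```bash
python3 -m crank '[[100,0.05,-0.1,3,0,0,0],[100,0.05,-0.1,6,0,0,0],[100,0.05,-0.1,9,0,0,0],[100,0.05,-0.1,11,0,0,0],[100,0.05,-0.1,11.9,0,0,0],[100,0.05,-0.1,11.9,0,0,0],[100,0.05,-0.1,11.9,0,0,0],[0,0.05,-0.1,11.9,0,0,0],[0,0.05,-0.1,11.9,0,0,0],[0,0.05,-0.1,11.9,0,0,0],[0,0.05,-0.1,11.9,0,0,0],[0,0.05,-0.1,11.9,0,0,0]]' 45; python3 -m crank '[[0,0,0,-1,0,0,0],[0,0,0,-3,0,0,0],[0,0,0,-6,0,0,0],[0,0,0,-10,0,0,0],[0,0,0,-13,0,0,0],[0,0,0,-13,0,0,0],[0,0,0,-13,0,0,0],[0,0,0,-13,0,0,0]]';  python3 - <<'E'
from h import *
st();a,d=viewer.capture('wrist');P=wcloud(d);save('w4.png',a);np.savez('w4.npz',a=a,d=d,P=P)
s=telemetry.observe();W=R.from_rotvec(s['tcp_rot']).as_matrix();T=(P-s['ee_pos'])@W
m=(d>0)&(abs(T[...,0])<.02)&(abs(T[...,1])<.025)&(T[...,2]>-.045)&(T[...,2]<.075)
q=T[m]
for z0 in np.arange(-.045,.075,.01):
  k=q[(q[:,2]>z0)&(q[:,2]<z0+.01)]
  if len(k)>10: print(z0.round(3),len(k),'x',np.median(k[:,0]).round(4),np.percentile(k[:,0],[5,95]).round(4),'y',k[:,1].min().round(4),k[:,1].max().round(4))
z=(d>0)&(P[...,2]>.1)&(P[...,2]<.115)&(abs(P[...,0]-.49)<.06)&(P[...,1]>.1)&(P[...,1]<.3)
print('rack tops',z.sum())
E
```

```text
clock: 11.5
ee_pos: [0.5175, -0.0444, 0.0787]
tcp_rot: [1.977, 2.44, 0.003]
wrist_force: [-1.2, -0.5, 6.3]
finger_gap: 0.0627
clock: 12.3
ee_pos: [0.5158, -0.0446, 0.2065]
tcp_rot: [-1.976, -2.439, 0.001]
wrist_force: [0.3, 0.3, -1.4]
finger_gap: 0.0627
t 12.3 p [ 0.5158 -0.0446  0.2065] yaw 101.97 zax [-0.0025  0.0013 -1.    ] F [ 0.3  0.3 -1.4] gap 0.0627 q [ 0.33  0.5  -0.43  1.9   0.28  0.8  -0.04]
-0.035 2212 x 0.0013 [-0.0018  0.0027] y -0.025 0.025
-0.025 1728 x 0.0023 [0.0017 0.0029] y -0.025 0.0249
-0.015 1418 x 0.0023 [0.0018 0.0028] y -0.025 0.0249
-0.005 1205 x 0.0023 [0.0018 0.0028] y -0.0249 0.0249
0.005 1050 x 0.0023 [0.0018 0.0028] y -0.025 0.025
0.015 897 x 0.0023 [0.0018 0.0027] y -0.025 0.025
0.025 715 x 0.0023 [0.0019 0.0027] y -0.0249 0.0249
0.035 664 x 0.0024 [0.0019 0.0028] y -0.0249 0.025
0.045 603 x 0.0023 [0.0018 0.0028] y -0.025 0.0249
0.055 442 x 0.0023 [0.002  0.0027] y -0.0248 0.0249
0.065 257 x 0.0022 [0.0018 0.0028] y -0.0249 0.0249
rack tops 0
```

```bash
python3 -c "
from h import *
go((.480,.12,.25),83)"
```

```text
shift [16.84 -0.09 -4.35] turn [-0.18 -0.09 18.98]
```

```bash
python3 -m crank '[[0,2,-0.1,-2,0,0,4],[0,5,-0.1,-4.3,0,0,9],[0,9,-0.1,-4.3,0,0,14],[0,13,-0.1,-4.3,0,0,19],[0,16,-0.1,-4.3,0,0,19],[0,16.8,-0.1,-4.3,0,0,19],[0,16.8,-0.1,-4.3,0,0,19],[0,16.8,-0.1,-4.3,0,0,19],[0,16.8,-0.1,-4.3,0,0,19],[0,16.8,-0.1,-4.3,0,0,19]]'
cat > rack.py <<'E'
from h import *
import sys
name=sys.argv[1]
st();a,d=viewer.capture('wrist');P=wcloud(d);save(name+'.png',a);np.savez(name+'.npz',a=a,d=d,P=P)
s=telemetry.observe();W=R.from_rotvec(s['tcp_rot']).as_matrix();T=(P-s['ee_pos'])@W
held=(abs(T[...,0])<.012)
m=(d>0)&(P[...,2]>.1)&(P[...,2]<.116)&(abs(P[...,0]-.486)<.06)&(P[...,1]>.14)&(P[...,1]<.28)&~held
q=P[m];Q=q[:,:2]
best=max(np.arange(-10,-3,.1),key=lambda t:(np.histogram(Q@[-np.sin(np.radians(t)),np.cos(np.radians(t))],np.arange(0,.4,.002))[0]**2.).sum())
t=np.radians(best);n=np.array([-np.sin(t),np.cos(t)]);x=np.array([n[1],-n[0]])
print('yaw',best,'ztop',np.median(q[:,2]).round(4))
c=np.sort(Q@n);g=np.split(c,np.nonzero(np.diff(c)>.004)[0]+1)
for k in g:
    if len(k)<20: continue
    sel=Q[(Q@n>=k[0])&(Q@n<=k[-1])];xs=sel@x
    nm=(np.percentile(k,2)+np.percentile(k,98))/2; xm=(np.percentile(xs,.5)+np.percentile(xs,99.5))/2
    print(len(k),'n',nm.round(4),'width',(np.percentile(k,98)-np.percentile(k,2)).round(4),'x',xm.round(4),'len',np.ptp(np.percentile(xs,[.5,99.5])).round(4),'mid',(nm*n+xm*x).round(4))
k=(d>0)&held&(T[...,2]>.06)&(T[...,2]<.08)&(abs(T[...,1])<.03)
if k.any(): print('held foot: tool x face',np.percentile(T[k][:,0],[5,50,95]).round(4),'maxz',np.percentile(T[k][:,2],99).round(4),'y',T[k][:,1].min().round(4),T[k][:,1].max().round(4))
E
python3 rack.py w5
```

```text
clock: 13.35
ee_pos: [0.4813, 0.1182, 0.2503]
tcp_rot: [-2.355, -2.077, 0.0]
wrist_force: [0.6, 0.3, -2.1]
finger_gap: 0.0626
t 13.35 p [0.4813 0.1182 0.2503] yaw 82.83 zax [-9.e-04  8.e-04 -1.e+00] F [ 0.6  0.3 -2.1] gap 0.0626 q [-0.02  0.41 -0.39  1.91  0.2   0.87 -0.63]
yaw -7.30000000000001 ztop 0.1078
511 n 0.2492 width 0.0041 x 0.4577 len 0.0639 mid [0.4856 0.189 ]
614 n 0.277 width 0.0053 x 0.4578 len 0.0634 mid [0.4893 0.2165]
638 n 0.2909 width 0.0054 x 0.4578 len 0.0624 mid [0.4911 0.2303]
627 n 0.3045 width 0.005 x 0.458 len 0.0627 mid [0.493  0.2439]
held foot: tool x face [0.0017 0.0021 0.0026] maxz 0.0694 y -0.03 0.03
```

View pics/w5.png

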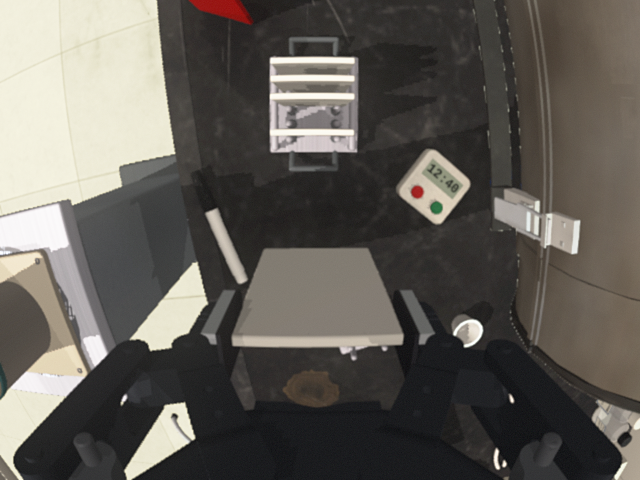

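The wrist view shows racked plates at rows 133, 97, 79 and 61, with the gap between 97 and 133 confirming the empty slot. The held plate is square in the fingers. Next I move above the slot and recheck from there.

```bash
python3 -c "
from h import *
go((.4873,.2026,.205),82.7)"
python3 -m crank '[[0,3,-0.4,0,0,0,0],[0,6,-0.4,2,0,0,0],[0,8,-0.4,4.3,0,0,0.1],[0,8.4,-0.4,4.5,0,0,0.1],[0,8.4,-0.4,4.5,0,0,0.1],[0,8.4,-0.4,4.5,0,0,0.1],[0,8.4,-0.4,4.5,0,0,0.1],[0,8.4,-0.4,4.5,0,0,0.1]]';python3 rack.py w6;python3 -c "
from h import *
go((.4873,.2026,.205),82.7)"
```

```text
shift [ 8.42 -0.45  4.55] turn [-0.05 -0.05  0.15]
clock: 14.2
ee_pos: [0.4879, 0.2026, 0.2064]
tcp_rot: [-2.357, -2.077, -0.002]
wrist_force: [0.2, -0.3, -1.6]
finger_gap: 0.0629
t 14.2 p [0.4879 0.2026 0.2064] yaw 82.78 zax [ 9.0e-04  1.3e-03 -1.0e+00] F [ 0.2 -0.3 -1.6] gap 0.0629 q [-0.19  0.51 -0.37  1.88  0.25  0.8  -0.82]
yaw -7.6000000000000085 ztop 0.1076
767 n 0.2798 width 0.004 x 0.4558 len 0.0625 mid [0.4888 0.2171]
909 n 0.2932 width 0.0052 x 0.4557 len 0.063 mid [0.4905 0.2303]
864 n 0.3073 width 0.0052 x 0.456 len 0.063 mid [0.4926 0.2443]
held foot: tool x face [0.0017 0.0021 0.0026] maxz 0.0698 y -0.0298 0.0299
shift [-0.03 -0.04  0.13] turn [ 0.03 -0.08  0.1 ]
```

```bash
python3 - <<'E'
from h import *
z=np.load('w5.npz');P=z['P'];d=z['d']
t=np.radians(-7.4);n=np.array([-np.sin(t),np.cos(t)]);x=np.array([n[1],-n[0]])
N=P[...,:2]@n-np.array([.48745,.20275])@n;X=P[...,:2]@x-np.array([.48745,.20275])@x
m=(d>0)&(P[...,2]>.040)&(P[...,2]<.058)&(abs(N)<.05)&(abs(X)<.04)
q=np.c_[X[m],N[m],P[...,2][m]]
for s in(-1,1):
    k=q[(q[:,0]*s>0)];o=np.argsort(k[:,1]);k=k[o]
    for g in np.split(k,np.nonzero(np.diff(k[:,1])>.0025)[0]+1):
        if len(g)>4: print(s,len(g),'X',g[:,0].min().round(4),g[:,0].max().round(4),'N',g[:,1].min().round(4),g[:,1].max().round(4),'z',g[:,2].max().round(4))
E
```

```text
-1 54 X -0.0245 -0.0186 N -0.0244 -0.0178 z 0.0547
-1 44 X -0.0254 -0.0189 N -0.0096 -0.004 z 0.0543
-1 102 X -0.0319 -0.0 N 0.0036 0.0121 z 0.0565
-1 64 X -0.0302 -0.0008 N 0.0217 0.0259 z 0.0576
-1 58 X -0.0315 -0.0008 N 0.0388 0.0398 z 0.0561
1 42 X 0.0187 0.0248 N -0.0234 -0.0178 z 0.0546
1 37 X 0.0191 0.0247 N -0.0095 -0.0049 z 0.0545
1 109 X 0.0002 0.0314 N 0.0034 0.0116 z 0.058
1 86 X 0.0 0.0311 N 0.0217 0.026 z 0.0579
1 51 X 0.0 0.0314 N 0.0387 0.0401 z 0.0571
```

Rods put the slot middle within 0.5 mm of the estimate. Correct and lower in stages.

```bash
python3 -m crank '[[0,0.05,-0.1,0,0,0,0],[0,0.05,-0.1,1,0,0,0],[0,0.05,-0.1,2,0,0,0],[0,0.05,-0.1,2.5,0,0,0],[0,0.05,-0.1,2.5,0,0,0],[0,0.05,-0.1,2.5,0,0,0]]';python3 rack.py w7
```

```text
clock: 14.85
ee_pos: [0.4863, 0.2044, 0.1803]
tcp_rot: [-2.354, -2.078, -0.0]
wrist_force: [-0.6, 0.7, -1.9]
finger_gap: 0.0626
t 14.85 p [0.4863 0.2044 0.1803] yaw 82.89 zax [-0.001   0.0013 -1.    ] F [-0.6  0.7 -1.9] gap 0.0626 q [-0.21  0.54 -0.36  1.91  0.27  0.74 -0.84]
yaw -7.6000000000000085 ztop 0.1079
781 n 0.2805 width 0.0028 x 0.4566 len 0.0626 mid [0.4897 0.2177]
1143 n 0.2932 width 0.0052 x 0.4565 len 0.0623 mid [0.4912 0.2302]
1094 n 0.3071 width 0.0052 x 0.4563 len 0.0628 mid [0.4929 0.2441]
held foot: tool x face [0.0017 0.0023 0.0117] maxz 0.0737 y -0.0299 0.03
```

```bash
cat > rel.py <<'E'
from h import *
# plates & held plate in tool frame, repeated
import sys
for i in range(3):
    a,d=viewer.capture('wrist');s=telemetry.observe()
    c=viewer.get_calibration('wrist');Tm=np.array(c['tool_from_camera']);W=R.from_rotvec(s['tcp_rot']).as_matrix()
    T=((wcloud(d)-cam('wrist')[2])@cam('wrist')[1])@Tm[:3,:3].T+Tm[:3,3]
    h=float(sys.argv[1])-.108   # tool z of the rack plates' tops (TCP z - .108)
    o=[]
    for j in(1,2,3):
        m=(d>0)&(abs(T[...,0]-.014*j)<.005)&(abs(T[...,1])<.04)&(abs(T[...,2]-h)<.006)
        q=T[m]; f=np.polyfit(q[:,1],q[:,0],1)
        o+=[(len(q),(np.percentile(q[:,0]-f[0]*q[:,1],[3,97]).mean()-.014*j).round(4),np.degrees(f[0]).round(2),np.percentile(q[:,1],[.5,99.5]).mean().round(4))]
    k=(d>0)&(abs(T[...,0])<.0045)&(abs(T[...,1])<.025)&(T[...,2]>0)&(T[...,2]<.06)
    f=np.polyfit(T[k][:,2],T[k][:,0],1)
    print(s['ee_pos'].round(4),'slot off x, yaw, y:',o,'held ctr x',(np.median(T[k][:,0])-.0025).round(4),'lean',f[0].round(4))
E
python3 rel.py .181
```

```text
[0.4866 0.2045 0.1808] slot off x, yaw, y: [(1043, np.float64(-0.0017), np.float64(-0.22), np.float64(0.0014)), (1062, np.float64(-0.002), np.float64(-0.17), np.float64(0.0015)), (1065, np.float64(-0.002), np.float64(-0.13), np.float64(0.0015))] held ctr x -0.0003 lean 0.0006
[0.4866 0.2045 0.1809] slot off x, yaw, y: [(1032, np.float64(-0.0018), np.float64(-0.23), np.float64(0.0011)), (1051, np.float64(-0.002), np.float64(-0.18), np.float64(0.0011)), (1056, np.float64(-0.0021), np.float64(-0.15), np.float64(0.0013))] held ctr x -0.0003 lean 0.0006
[0.4866 0.2044 0.1809] slot off x, yaw, y: [(1032, np.float64(-0.0018), np.float64(-0.17), np.float64(0.001)), (1045, np.float64(-0.0021), np.float64(-0.11), np.float64(0.001)), (1062, np.float64(-0.0021), np.float64(-0.14), np.float64(0.0011))] held ctr x -0.0003 lean 0.0008
```

```bash
python3 -m crank '[[0,-0.16,0.11,0,0,0,0.1],[0,-0.16,0.11,0,0,0,0.1],[0,-0.16,0.11,0,0,0,0.1],[0,-0.16,0.11,0,0,0,0.1]]';python3 rel.py .181
```

```text
clock: 15.45
ee_pos: [0.4873, 0.2026, 0.1807]
tcp_rot: [-2.356, -2.076, -0.001]
wrist_force: [0.1, 0.1, -1.5]
finger_gap: 0.0628
[0.4873 0.2026 0.1807] slot off x, yaw, y: [(1034, np.float64(-0.0001), np.float64(-0.5), np.float64(0.0001)), (1031, np.float64(-0.0003), np.float64(-0.18), np.float64(0.0004)), (941, np.float64(-0.0002), np.float64(-0.19), np.float64(0.0004))] held ctr x -0.0003 lean 0.0006
[0.4873 0.2026 0.1807] slot off x, yaw, y: [(1035, np.float64(-0.0002), np.float64(-0.55), np.float64(0.0001)), (1028, np.float64(-0.0003), np.float64(-0.13), np.float64(0.0004)), (930, np.float64(-0.0002), np.float64(-0.28), np.float64(0.0005))] held ctr x -0.0003 lean 0.0006
[0.4872 0.2026 0.1806] slot off x, yaw, y: [(1043, np.float64(-0.0003), np.float64(-0.52), np.float64(0.0003)), (1035, np.float64(-0.0003), np.float64(-0.18), np.float64(0.0005)), (942, np.float64(-0.0002), np.float64(-0.27), np.float64(0.0004))] held ctr x -0.0003 lean 0.0006
```

```bash
python3 -m crank '[[0,0,0,0.7,0,0,0],[0,0,0,1.5,0,0,0],[0,0,0,2.4,0,0,0],[0,0,0,3.3,0,0,0],[0,0,0,4,0,0,0],[0,0,0,4,0,0,0],[0,0,0,4,0,0,0]]';python3 rel.py .141
```

```text
clock: 16.3
ee_pos: [0.4872, 0.2027, 0.1404]
tcp_rot: [-2.356, -2.076, -0.0]
wrist_force: [-0.1, 0.0, -1.9]
finger_gap: 0.0628
[0.4874 0.2028 0.1407] slot off x, yaw, y: [(1586, np.float64(-0.0002), np.float64(-0.2), np.float64(0.0004)), (1580, np.float64(-0.0001), np.float64(-0.39), np.float64(0.0004)), (1569, np.float64(-0.0004), np.float64(-0.53), np.float64(0.0004))] held ctr x -0.0003 lean 0.001
[0.4875 0.2028 0.1409] slot off x, yaw, y: [(1556, np.float64(-0.0003), np.float64(-0.15), np.float64(0.0002)), (1553, np.float64(-0.0003), np.float64(-0.15), np.float64(0.0002)), (1556, np.float64(-0.0006), np.float64(-0.3), np.float64(0.0002))] held ctr x -0.0003 lean 0.0006
[0.4875 0.2028 0.141 ] slot off x, yaw, y: [(1534, np.float64(-0.0004), np.float64(-0.13), np.float64(-0.0)), (1541, np.float64(-0.0003), np.float64(-0.18), np.float64(0.0001)), (1550, np.float64(-0.0007), np.float64(-0.2), np.float64(0.0001))] held ctr x -0.0003 lean 0.0009
```

```bash
python3 -m crank '[[0,0,0,0.6,0,0,0],[0,0,0,1.2,0,0,0],[0,0,0,1.8,0,0,0],[0,0,0,2.4,0,0,0],[0,0,0,3,0,0,0],[0,0,0,3.6,0,0,0],[0,0,0,4,0,0,0],[0,0,0,4,0,0,0]]';python3 rel.py .101; python3 -c "
from h import *
st()"
```

```text
clock: 17.25
ee_pos: [0.4868, 0.2025, 0.1]
tcp_rot: [-2.355, -2.076, 0.001]
wrist_force: [-0.3, -0.3, -0.6]
finger_gap: 0.0627
[0.4871 0.2027 0.1003] slot off x, yaw, y: [(2725, np.float64(-0.0002), np.float64(-0.11), np.float64(-0.0004)), (2639, np.float64(0.0002), np.float64(-0.15), np.float64(0.0007)), (2743, np.float64(-0.0), np.float64(-0.16), np.float64(0.0008))] held ctr x -0.0004 lean 0.0031
[0.4872 0.2028 0.1006] slot off x, yaw, y: [(2699, np.float64(-0.0002), np.float64(-0.15), np.float64(-0.0003)), (2553, np.float64(0.0001), np.float64(-0.21), np.float64(0.0004)), (2659, np.float64(-0.0001), np.float64(-0.15), np.float64(0.0005))] held ctr x -0.0003 lean 0.0033
[0.4874 0.2028 0.1008] slot off x, yaw, y: [(2649, np.float64(-0.0003), np.float64(-0.22), np.float64(-0.0004)), (2457, np.float64(-0.0001), np.float64(-0.19), np.float64(0.0002)), (2614, np.float64(-0.0002), np.float64(-0.16), np.float64(0.0004))] held ctr x -0.0003 lean 0.0051
t 17.4 p [0.4874 0.2028 0.1008] yaw 82.78 zax [-1.0e-04  1.6e-03 -1.0e+00] F [ 0.6 -0.1 -1.3] gap 0.0626 q [-0.25  0.66 -0.29  1.97  0.34  0.56 -0.9 ]
```

```bash
python3 -m crank '[[0,0,0,0.5,0,0,0],[0,0,0,1,0,0,0],[0,0,0,1.5,0,0,0],[0,0,0,1.9,0,0,0],[0,0,0,2.1,0,0,0],[0,0,0,2.1,0,0,0],[0,0,0,2.1,0,0,0]]'
```

```text
clock: 18.1
ee_pos: [0.4872, 0.2028, 0.0796]
tcp_rot: [-2.356, -2.076, -0.001]
wrist_force: [0.3, 0.4, -0.8]
finger_gap: 0.0629
```

```bash
python3 -m crank '[[0,0,0,0.1,0,0,0],[0,0,0,0.15,0,0,0],[0,0,0,0.15,0,0,0],[0,0,0,0.15,0,0,0]]'
```

```text
clock: 18.5
ee_pos: [0.4874, 0.203, 0.0788]
tcp_rot: [-2.356, -2.077, -0.002]
wrist_force: [-1.0, -0.3, 5.3]
finger_gap: 0.0626
```

Seated: the 5 N contact comes at the expected height. Release and retreat.

```bash
python3 -m crank '[[90,0,0,0,0,0,0],[100,0,0,0,0,0,0],[100,0,0,0,0,0,0],[100,0,0,0,0,0,0],[100,0,0,0,0,0,0],[100,0,0,-0.5,0,0,0],[100,0,0,-2,0,0,0],[100,0,0,-5,0,0,0],[100,0,0,-9,0,0,0],[100,0,0,-14,0,0,0],[100,0,0,-17,0,0,0],[100,-4,0,-17,0,0,0],[100,-8,0,-17,0,0,0],[100,-8,0,-17,0,0,0],[100,-8,0,-17,0,0,0]]'; python3 rack.py w8; python3 - <<'E'
from h import *
b,d=viewer.capture('side');save('s8.png',cv2.resize(b[160:350,220:440],None,fx=3,fy=3))
a,da=viewer.capture('top')
z=np.load('d0.npz')
for nm in('short_plate_center','racked_a_center','marker','lab_timer','crucible_0'):
  for c,dd in(('side',d),('top',da)):
    for k in viewer.regions_of(c,nm)[:5]:
      m=k['pixels']&(dd>0)
      if k['confidence']>.5: print(nm,c,round(k['confidence'],2),np.median(cloud(c,dd)[m],0).round(3))
E
```

```text
clock: 20.0
ee_pos: [0.4773, 0.1223, 0.2485]
tcp_rot: [-2.359, -2.074, -0.002]
wrist_force: [0.2, 1.0, -0.1]
finger_gap: 0.0852
t 20.0 p [0.4773 0.1223 0.2485] yaw 82.65 zax [ 2.0e-04  1.5e-03 -1.0e+00] F [ 0.2  1.  -0.1] gap 0.0852 q [-0.02  0.4  -0.4   1.92  0.2   0.86 -0.65]
yaw -7.20000000000001 ztop 0.1078
524 n 0.2492 width 0.0046 x 0.4577 len 0.0636 mid [0.4853 0.1899]
534 n 0.2637 width 0.0047 x 0.4566 len 0.0626 mid [0.4861 0.2044]
583 n 0.2773 width 0.0049 x 0.4578 len 0.063 mid [0.4889 0.2178]
658 n 0.291 width 0.0053 x 0.4584 len 0.0628 mid [0.4913 0.2313]
673 n 0.3052 width 0.0054 x 0.4579 len 0.0629 mid [0.4925 0.2454]
short_plate_center side 0.82 [ 0.508 -0.235  0.041]
marker side 0.81 [0.366 0.108 0.012]
lab_timer side 0.71 [0.608 0.133 0.016]
crucible_0 side 0.7 [ 0.64  -0.058  0.018]
crucible_0 top 0.76 [ 0.648 -0.064  0.016]
```

View pics/s8.png

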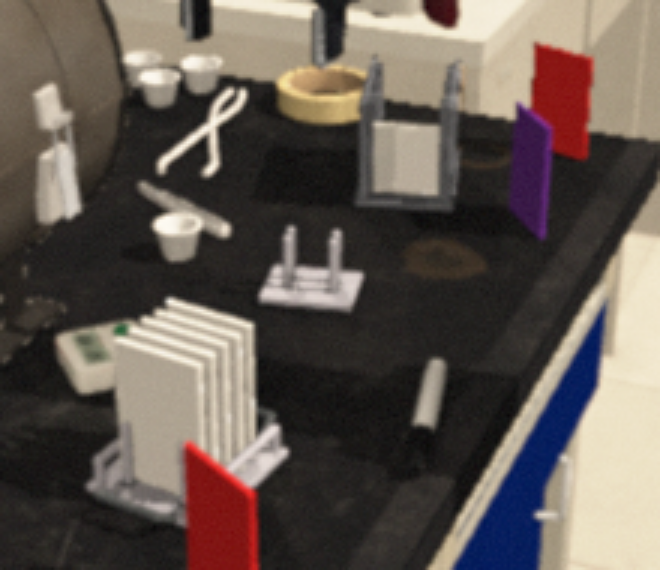

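View pics/w8.png

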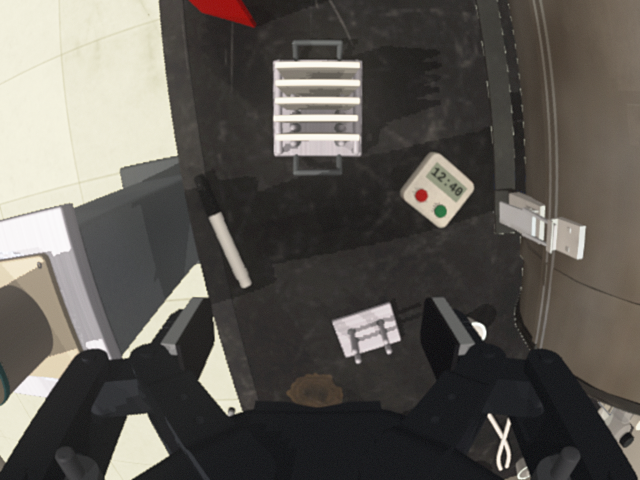

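The wrist view shows five evenly spaced plates at rows 65, 83, 100, 118 and 137. Their tops are level (z 0.1078 m), and the new one is within about 1 mm of the slot middle. The side crop shows the short plate still in the cassette at (405,158), the stand empty, and the marker, timer and crucible in place. The gripper is clear, so I'm handing in.

```bash
python3 -c "
from cell import r
print(r.sign_off())"
```

```text
the job is handed in; nothing more can be done
None
```

The tall plate is standing in the rack's empty slot, and I handed the job in at about 20 s of the 61 s allowed. The simulator gave no verdict.

**What I did:**
- I took the plate by its faces from the cassette, stood it in the steel stand and let go.
- I then took it by its side edges and lowered it slowly into the slot at -14 mm. Contact with the floor came at about 5 N, at the height expected.

**Last checks:**
- **Loaded plate:** its top is level with its neighbours' and lines up with them. It is about 1 mm off along the slot and under 1 mm across it.
- **Racked plates:** all five stand at an even spacing of about 14 mm. The original four read within about 1.5 mm of where they were before loading, which is within camera and pose error.
- **Other things:** the side camera found the short plate, timer and crucible within 1 mm of their start. The marker read 6 mm off in the side view, which I put down to a different part of it being picked out. I did not confirm this, because the top camera did not find the marker at the end. It found only the crucible, also within 1 mm of its start.
- **Robot:** the gripper is open and well clear of everything.

No check failed.

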